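# Square up head bolts in a tipping tray

## Task

Lay the loose head bolt in the free lane of the bolt tray, with its head towards the tall end fence like the others. Then, with the tray's foot braced against the steel bench stop, raise the overhanging edge at the other end until the tray is tipped to about 30 degrees and all four bolts have slid down with their heads against the fence, and lower it gently back level on its feet where it stood; leave the socket, bearing cap and oil filter alone.

Things in the scene. Friction and masses are not known exactly. Their poses are not given: they have to be found in the camera images.
- tray: Loose aluminium bolt tray, 205 mm long (x), 200 mm wide, 0.5 to 0.9 kg. Origin: centre of its underside at bench level; +x to the tall end fence and the bench stop (roughly to the robot's left, yaw varies); z up. Floor top at z = 54 mm, floor 4 mm thick. Four lanes along x at y = -63, -21, 21, 63 mm, each 24 mm wide, parted by flat lands 4 mm high; side rims 10 mm high. Three lanes hold a bolt, any one is free.
- tray_fence (a point): Foot of the tall end fence's inner face, mid-width, at floor height (x = 94, z = 54 mm of the tray; axes as the tray). The fence stands 24 mm above the floor. A bolt on the oiled floor begins to slide towards it somewhere between 13 and 22 degrees of tilt.
- tray_edge (a point): Centre of the tray's overhanging edge (the end away from the fence), a rolled rim 10 mm thick over the full width (x = -100, z = 51 mm of the tray; axes as the tray). Below it are 46 mm of free height, reaching 40 mm inwards to the foot. Lifting here takes 4 to 7 N.
- tray_pivot (a point): Axis of the tray's foot below the fence, a rubber-covered cross tube 16 mm thick and 180 mm long (x = 88, z = 8 mm of the tray), about which the tray turns when its overhanging edge is lifted. The other foot is a like tube at x = -52 mm; webs join both to the floor.
- stop: Dark flat steel bar fixed to the bench, 30 mm deep, 280 mm long (along y), 14 mm high; origin at bench level in the middle of the long face towards the tray, +x away from the tray. The tray's foot below the fence stands 1 to 8 mm in front of that face, which braces it when it is pushed.
- bolt_loose_mid (a point): Head bolt: hexagon head 17 mm across flats (19.6 over corners) and 10 mm long, plain round shank 11 mm in diameter, 110 mm over all, 90 g, dark steel. The loose one, on the bench. Point: on its axis half-way along. Lying down, the shank dips 1.6 degrees to its tip, so here the axis is about 7 mm above the surface. +x points to the head.
- bolt_loose_head (a point): Centre of the end face of the loose bolt's head. +x points out of the head.
- socket: Deep socket, a steel tube 29 mm in diameter and 63 mm high, standing loose on the bench to the left of the stop. Origin: centre of its base. Leave alone.
- cap: Aluminium camshaft bearing cap, 22 by 70 mm and 30 mm high, lying loose on the bench to the right of the tray; it and the loose bolt may swap places. Origin: centre of its underside, long side along y. Leave alone.
- filter: White oil filter canister 76 mm in diameter, 90 mm high, standing loose on the bench to the left of the stop; it and the socket may swap places. Origin: centre of its base. Leave alone.
- bolt_a_mid (a point): Head bolt as the loose one, lying in a lane of the tray (which lane varies), head towards the fence but not yet against it. Point half-way along its axis, +x to the head.
- bolt_a_head (a point): Centre of the end face of that bolt's head.
- bolt_b_mid (a point): Head bolt as the loose one, lying in a lane of the tray (which lane varies), head towards the fence but not yet against it. Point half-way along its axis, +x to the head.
- bolt_b_head (a point): Centre of the end face of that bolt's head.
- bolt_c_mid (a point): Head bolt as the loose one, lying in a lane of the tray (which lane varies), head towards the fence but not yet against it. Point half-way along its axis, +x to the head.
- bolt_c_head (a point): Centre of the end face of that bolt's head.
Mind the look-alikes: they are no part of the job. Leave any red look-alike of the part that bears bolt_b_mid alone.

How it is judged:
By the outcome, as a careful person would: the job done as asked, in the order asked, and still so for the second after the job is handed in, with the robot touching nothing.
It also fails if it takes over 67 s, if anything falls off the work surface, if the arm or the gripper's body presses on something with over 40 N, if the wrist force passes 120 N, or if a joint passes its speed limit or range.

## Robot

A 6-joint arm with a two-finger parallel gripper is mounted at the origin on the work surface. World frame = base frame: x ahead of the robot, y to its left, z up, the work surface at z = 0. Lengths are in m, angles in rad, forces in N, time in s.
With the tool pointing down it reaches from about 0.3 to 0.875 m from the base axis. Payload 6.4 kg.
Tool frame: the origin (TCP) lies between the finger pads; the fingertips stand 19 mm ahead of it and the grasp point (between the pads) is the TCP; z points along the fingers, y is the direction in which the jaws open and shut (so a half turn about z gives the same grasp; the last joint's range is limited). The gripper opens to 85 mm and grips with 20 to 120 N. Pads are 22 mm wide; open, the fingers measure 114 mm over their backs; the gripper's body (76 mm by 85 mm) begins 54 mm behind the grasp point. The pads swing forward as they close: fully open they stand 13 mm farther back than shut.
Start: joints at [1.134, 0.181, 1.607, -0, 1.354, -0.206], TCP at [0.132, 0.56, 0.25] pointing down, gripper open.
Joint ranges: [-2.99, 2.99], [-0.89, 2.07], [0.3, 2.58], [-1.14, 4.28], [0, 2.63], [-3.12, 3.12]. Speed limits (rad/s): [2.57, 2.57, 3.01, 3.14, 3.14, 3.14].

## Interface

Orientations are given as a unit quaternion [w, x, y, z].
In Python, from bench import * gives the robot as it stands.
- The arm moves only by the tool apply_moves, never from a script. Its argument "moves" is a list that holds one entry, the list of rows, each a list of 7 numbers: the shift along the tool's x, y, z in cm, then the turn, a rotation vector about the tool's x, y, z in rad, then the opening, from 0 (shut) to 1 (fully open). A call has 1 to 8 rows; each row is the pose to reach, as a shift and turn from the pose commanded when the call began, along the tool's axes at that moment; what a row does not reach only later rows make up. A row lasts 1/10 s, in which the tool goes at most 50 mm and 8.59 degrees, less where a joint would pass 70% of its speed; a pose out of reach is approached as far as the arm can. A call with a gripper value outside its range is refused whole. The fingers move at their own pace and stop on an object; the grip force is fixed at half the most. Time passes only in rows, so rows that repeat a pose let the fingers close. It gives the time, the measured TCP pose, the force and the opening at its end, in the units of the state.
- get_obs(): the state, without advancing time (a new reading comes with each control period).
- camera(name): name is "side" or "top"; returns the picture (384x512x3 uint8, red, green, blue); there is no depth.
- get_calibration(name): a dict with "vertical_fov" (degrees; the focal length in pixels is half the picture's height over the tangent of half this angle, whatever the lens; pixels are square), "cx", "cy" (the principal point, pixels), "R" (3x3) and "t" (3): a world point X has camera coordinates R X + t. Camera axes: x right, y down, z forward; pixel columns grow to the right and rows downward; lengths in m; the calibration is good to about 2 mm. A picture is of the moment at which its call begins. get_calibration takes no time and is no camera call.
- hand_in(): hands the job in, once; it reports no verdict.
The state is a dict: "time_s": time; "q": joint angles; "dq": joint speeds; "joint_efforts": joint torques, N m; "eef_pos": TCP position; "eef_rot": TCP orientation; "wrist_force": force on the tool from outside, world axes, zero at the start; "torque": the same for the moment, N m; "opening": opening from 0.0 (shut) to 1.0 (fully open).
Only numpy, scipy, OpenCV 4.12 (cv2) and the standard library are available. Lean on these libraries where they do the work, as an engineer would, in place of code of your own. Each camera call takes 0.05 s, during which the arm holds its last target. There are 200 camera calls.

## Working session

There is one attempt and no reset: what is moved stays moved. The work goes in short steps, Python scripts to look and compute and a tool call to move; the robot and the scene stay as the last step left them, time stands still between calls to the robot, and variables do not carry over. Pictures are saved under pics/ and viewed, about 8 in all and at most 12, crops included, and the job is handed in when it is done.

Besides the shell and the picture viewer there is one more tool, called in YAML: its name, and indented under it one key for each argument. apply_moves: Moves the arm, as the interface text tells. Its arguments: {"type":"object","properties":{"moves":{"type":"array","items":{"type":"array","items":{"type":"array","items":{"type":"number"}}}}},"required":["moves"]}

```bash
ls; mkdir -p pics
python3 - <<'E'
from bench import *
import cv2,json
for n in("top","side"):
    im=camera(n); cv2.imwrite(f"pics/{n}0.png",im[:,:,::-1])
    c=get_calibration(n); print(n,c)
o=get_obs();print(o)
E
```

```text
pics
top {'vertical_fov': 43.14710938281596, 'cx': 257.9687497022289, 'cy': 191.68568035815844, 'R': array([[ 2.53767600e-02, -9.99677588e-01, -8.60406859e-04],
       [-9.78022756e-01, -2.46488606e-02, -2.07036042e-01],
       [ 2.06948083e-01,  6.09540143e-03, -9.78332938e-01]]), 't': array([-0.02537969,  0.5200979 ,  1.07477922])}
side {'vertical_fov': 44.69567139886729, 'cx': 251.4558786717158, 'cy': 191.5004500820565, 'R': array([[ 0.99510421, -0.09876058,  0.00373716],
       [-0.0734585 , -0.76440088, -0.64054285],
       [ 0.06611707,  0.63713236, -0.76791334]]), 't': array([-0.52428731,  0.05375819,  1.37212666])}
{'time_s': 0.1, 'q': array([ 1.13368475e+00,  1.81492072e-01,  1.60785723e+00, -3.11572599e-05,
        1.35381772e+00, -2.06306282e-01]), 'dq': array([ 0.00042556, -0.00182548, -0.00278654, -0.00165077, -0.00034436,
        0.0005262 ]), 'joint_efforts': array([ 4.03763909e-05, -4.45878732e+01, -3.52238953e+01, -3.81915361e-04,
        4.17020812e-03, -2.52473114e-05]), 'eef_pos': array([0.13133842, 0.55933613, 0.24948452]), 'eef_rot': array([-2.34469638e-04,  1.15143287e-01,  9.93348581e-01, -7.51613000e-04]), 'wrist_force': array([ 0.89180907,  0.14513387, -0.00669951]), 'torque': array([-0.00408266, -0.00531653, -0.07874078]), 'opening': 1.00212911813449}
```

View pics/top0.png

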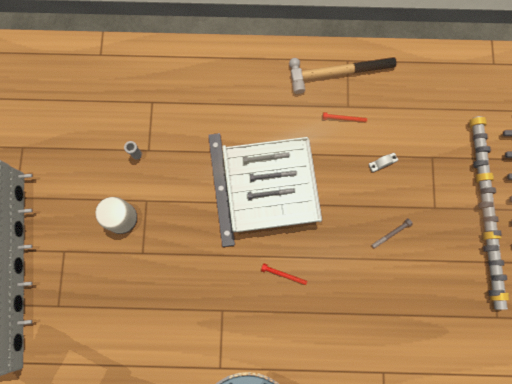

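View pics/side0.png

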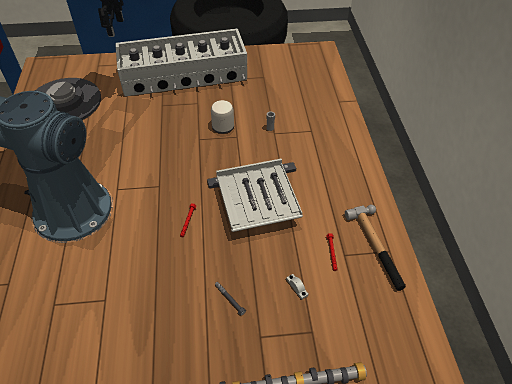

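```bash
cat > h.py <<'E'
import numpy as np, cv2
from bench import *
def ray(n,u,v,z):
    c=get_calibration(n); f=192/np.tan(np.radians(c["vertical_fov"]/2)); R,t=np.array(c["R"]),np.array(c["t"])
    d=R.T@np.array([(u-c["cx"])/f,(v-c["cy"])/f,1]); o=-R.T@t
    return o+d*(z-o[2])/d[2]
def pix(n,X):
    c=get_calibration(n); f=192/np.tan(np.radians(c["vertical_fov"]/2)); p=np.array(c["R"])@X+c["t"]
    return np.array([c["cx"]+f*p[0]/p[2],c["cy"]+f*p[1]/p[2]])
def blobs(n,im,mask,box,z,amin=30):
    x0,y0,x1,y1=box; m=np.zeros_like(mask); m[y0:y1,x0:x1]=mask[y0:y1,x0:x1]
    k,l,s,c=cv2.connectedComponentsWithStats(m,connectivity=8)
    for i in range(1,k):
        if s[i,4]<amin: continue
        p=np.argwhere(l==i)[:,::-1].astype(float); w=np.array([ray(n,u,v,z)[:2] for u,v in p]); mu=w.mean(0)
        e,V=np.linalg.eigh(np.cov((w-mu).T)); a=V[:,1]; q=(w-mu)@a; b=(w-mu)@V[:,0]
        print(n,"px",c[i].round(1),"n",s[i,4],"mid",(mu+a*(q.max()+q.min())/2).round(4),"ang",np.degrees(np.arctan2(a[1],a[0])).round(1),"len",(np.ptp(q)*1000).round(),"wid",(np.ptp(b)*1000).round())
E
python3 - <<'E'
from h import *
for n,bl,bt in(("top",(365,210,420,255),(205,120,330,245)),("side",(205,275,250,320),(200,150,310,240))):
    im=cv2.imread(f"pics/{n}0.png"); hsv=cv2.cvtColor(im,cv2.COLOR_BGR2HSV)
    grey=((hsv[...,1]<75)&(hsv[...,2]<190)).astype(np.uint8)
    blobs(n,im,grey,bl,.007)
    dark=((hsv[...,1]<90)&(hsv[...,2]<120)).astype(np.uint8)
    blobs(n,im,dark,bt,.061)
    w=((hsv[...,1]<60)&(hsv[...,2]>140)).astype(np.uint8); x0,y0,x1,y1=bt; m=np.zeros_like(w); m[y0:y1,x0:x1]=w[y0:y1,x0:x1]
    m=cv2.morphologyEx(m,cv2.MORPH_CLOSE,np.ones((9,9)))
    cs,_=cv2.findContours(m,0,1); c=max(cs,key=cv2.contourArea); ap=cv2.approxPolyDP(c,6,True)[:,0]; print(n,"tray poly",ap.tolist())
    A=cv2.resize(im[bt[1]:bt[3],bt[0]:bt[2]],None,fx=4.5,fy=4.5,interpolation=cv2.INTER_CUBIC) 
    B=cv2.resize(im[bl[1]:bl[3],bl[0]:bl[2]],None,fx=4,fy=4,interpolation=cv2.INTER_CUBIC)
    H=max(A.shape[0],B.shape[0]); g=np.zeros((H,A.shape[1]+B.shape[1],3),np.uint8); g[:A.shape[0],:A.shape[1]]=A; g[:B.shape[0],A.shape[1]:]=B
    cv2.imwrite(f"pics/crop_{n}.png",g); print(g.shape)
    print("cam",ray(n,0,0,0)*0-np.array(get_calibration(n)["R"]).T@get_calibration(n)["t"])
E
```

```text
top px [392. 233.] n 167 mid [ 0.4373 -0.3324] ang 124.6 len 110.0 wid 14.0
top px [260.4 159.5] n 51 mid [ 0.5962 -0.0148] ang 100.5 len 76.0 wid 6.0
top px [227.5 202.4] n 176 mid [0.5006 0.0585] ang -170.7 len 197.0 wid 7.0
top px [265.5 176.8] n 104 mid [ 0.555  -0.0284] ang 100.9 len 74.0 wid 11.0
top px [264.8 194.6] n 111 mid [ 0.5134 -0.0327] ang 100.2 len 89.0 wid 10.0
top tray poly [[213, 134], [226, 173], [218, 189], [228, 191], [231, 214], [225, 235], [321, 220], [307, 137], [225, 146]]
(562, 782, 3)
cam [ 0.28688814 -0.0191029   1.15914909]
side px [230.4 298.8] n 186 mid [ 0.437  -0.3291] ang 125.3 len 112.0 wid 18.0
side px [249.7 168.2] n 314 mid [0.5278 0.0601] ang -171.4 len 200.0 wid 38.0
side px [289.4 167. ] n 88 mid [0.6468 0.0539] ang 66.7 len 43.0 wid 41.0
side px [277.9 187.1] n 175 mid [ 0.6016 -0.0236] ang 99.6 len 119.0 wid 22.0
side px [263.5 191.6] n 162 mid [ 0.558  -0.0361] ang 97.0 len 129.0 wid 25.0
side px [213.1 182.3] n 95 mid [0.4166 0.0126] ang 118.1 len 46.0 wid 35.0
side px [248.7 192.5] n 155 mid [ 0.5159 -0.0379] ang 98.5 len 123.0 wid 20.0
side tray poly [[281, 159], [216, 171], [232, 230], [302, 215]]
(405, 675, 3)
cam [ 0.43494851 -0.8849124   1.09006813]
```

View pics/crop_top.png

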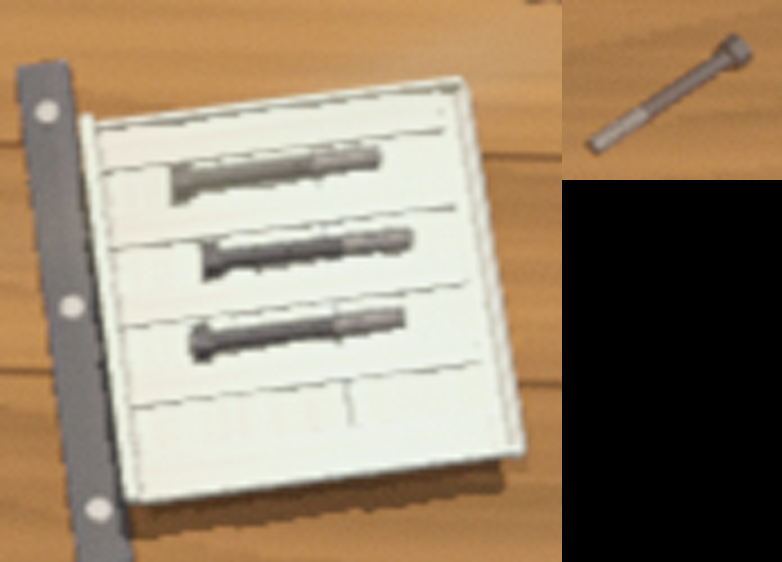

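View pics/crop_side.png

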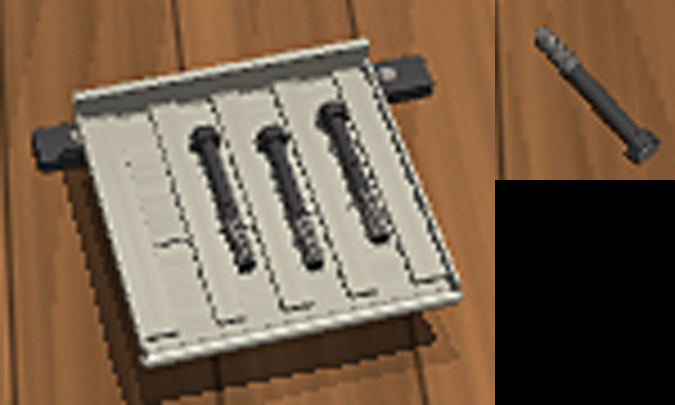

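```bash
cat >> h.py <<'E'
def fit(obs,p0):
    from scipy.optimize import least_squares
    def r(p):
        c,s=np.cos(p[2]),np.sin(p[2])
        return np.concatenate([pix(n,np.array([p[0]+c*a-s*b,p[1]+s*a+c*b,z]))-uv for n,uv,(a,b,z) in obs])
    s=least_squares(r,p0,loss="soft_l1"); return s.x,r(s.x).reshape(-1,2)
def T(p,a,b): 
    c,s=np.cos(p[2]),np.sin(p[2]); return np.array([p[0]+c*a-s*b,p[1]+s*a+c*b])
E
python3 - <<'E'
from h import *
t=lambda x,y:np.array([205+(x-.5)/4.5,120+(y-.5)/4.5]); s=lambda x,y:np.array([200+(x-.5)/4.5,150+(y-.5)/4.5])
obs=[("top",t(462,78),(-.105,-.1,.054)),("top",t(523,455),(-.105,.1,.053)),("top",t(82,116),(.1,-.1,.078)),("top",t(128,500),(.1,.1,.078)),
("side",s(145,362),(-.105,.1,.05)),("side",s(462,297),(-.105,-.1,.05)),("side",s(75,95),(.1,.1,.078)),("side",s(367,40),(.1,-.1,.078))]
p,r=fit(obs,[.53,-.05,np.radians(100)]);print(p,np.degrees(p[2]),r.round(1).tolist())
print("free lane",T(p,0,.063),"tick top",ray("top",*t(350,405),.054)[:2],"side",ray("side",*s(172,243),.054)[:2])
print("bar end corners top")
for q in[(18,65),(68,60)]:print(ray("top",*t(*q),.014)[:2])
# loose bolt by head, tip
for n,f,h,tp in(("top",(365,210),(739,52),(597,143)),("side",(205,275),(645,147),(545,38))):
    o=562 if n=="top" else 495
    print(n,"head",ray(n,f[0]+(h[0]-o)/4,f[1]+h[1]/4,.008),"tip",ray(n,f[0]+(tp[0]-o)/4,f[1]+tp[1]/4,.006))
# in tray frame: bolts
for w in[(.5962,-.0148),(.555,-.0284),(.5134,-.0327)]:
    d=np.array(w)-p[:2];c,sn=np.cos(p[2]),np.sin(p[2]);print((c*d[0]+sn*d[1]).round(4),(-sn*d[0]+c*d[1]).round(4))
E
```

```text
[ 0.54024691 -0.04016659  1.72989844] 99.11587945323524 [[0.4, 0.3], [0.3, -1.1], [-1.3, -0.2], [-1.0, -0.6], [-0.1, 1.9], [-0.3, 1.4], [-0.8, -0.0], [-0.4, -0.2]]
free lane [ 0.4780426  -0.05014779] tick top [ 0.47917061 -0.07028873] side [ 0.48211196 -0.06705313]
bar end corners top
[0.67096332 0.11302168]
[0.67453186 0.08567588]
top head [ 0.463032   -0.37529622  0.008     ] tip [ 0.40675039 -0.28966946  0.006     ]
side head [ 0.46756579 -0.37199702  0.008     ] tip [ 0.40970245 -0.28934715  0.006     ]
0.0162 -0.0593
0.0093 -0.0164
0.0116 0.0253
```

```bash
cat >> h.py <<'E'
from scipy.spatial.transform import Rotation as Ro
import json
def cur():
    o=get_obs(); w=o["eef_rot"]; R=Ro.from_quat([w[1],w[2],w[3],w[0]])
    open("log.jsonl","a").write(json.dumps([list(map(float,o["q"])),list(map(float,o["eef_pos"])),list(map(float,w))])+"\n")
    return o,np.array(o["eef_pos"]),R
def down(yaw): # tool pointing down, tool x at world yaw (deg)
    a=np.radians(yaw); c,s=np.cos(a),np.sin(a); return Ro.from_matrix(np.array([[c,s,0],[s,-c,0],[0,0,-1]]))
def go(pos,R,frm=None):
    o,p,R0=cur()
    if frm: p,R0=frm
    print("t",o["time_s"],"p",p.round(4),"F",np.round(o["wrist_force"],1),"op",round(o["opening"],3))
    print("shift cm",(R0.inv().apply(np.array(pos)-p)*100).round(2),"turn",(R0.inv()*R).as_rotvec().round(3),"deg",np.degrees((R0.inv()*R).magnitude()).round(1))
E
python3 - <<'E'
from h import *
a=([.45,.2,.2],down(166.8-111)); b=([.4395,-.335,.11],down(-55.4))
go(*a); go(*b,frm=(np.array(a[0]),a[1]))
E
```

```text
t 0.1 p [0.1313 0.5593 0.2495] F [ 0.9  0.1 -0. ] op 1.002
shift cm [-39.24 -27.68   4.98] turn [-1.000e-03  1.000e-03  1.937e+00] deg 111.0
t 0.1 p [0.45 0.2  0.2 ] F [ 0.9  0.1 -0. ] op 1.002
shift cm [-44.84  29.2    9.  ] turn [0.    0.    1.941] deg 111.2
```

apply_moves:
  moves:
    - [[-39.2,-27.7,5,0,0,1.94,1],[-39.2,-27.7,5,0,0,1.94,1],[-39.2,-27.7,5,0,0,1.94,1],[-39.2,-27.7,5,0,0,1.94,1],[-39.2,-27.7,5,0,0,1.94,1],[-39.2,-27.7,5,0,0,1.94,1],[-39.2,-27.7,5,0,0,1.94,1],[-39.2,-27.7,5,0,0,1.94,1]]

```text
time_s: 0.9
eef_pos: [0.3961, 0.2602, 0.2086]
eef_rot: [-0.0, 0.658, 0.753, 0.0]
wrist_force: [1.1, 0.6, 0.8]
opening: 1.0
```

Run:
```python
from h import *
o,p,R=cur(); print(o["q"],p,R.as_matrix().round(3))
go([.4395,-.335,.11],down(-55.4))
```

```text
[ 3.29927106e-01 -5.54609770e-03  1.89659800e+00  9.62823257e-05
  1.25049921e+00  1.95992676e-01] [0.39607715 0.26017861 0.2085712 ] [[-0.134  0.991  0.   ]
 [ 0.991  0.134  0.   ]
 [ 0.     0.    -1.   ]]
t 0.9 p [0.3961 0.2602 0.2086] F [1.1 0.6 0.8] op 1.0
shift cm [-59.57  -3.64   9.85] turn [-0.    -0.     2.672] deg 153.1
```

apply_moves:
  moves:
    - [[-59.6,-3.6,9.8,0,0,2.67,1],[-59.6,-3.6,9.8,0,0,2.67,1],[-59.6,-3.6,9.8,0,0,2.67,1],[-59.6,-3.6,9.8,0,0,2.67,1],[-59.6,-3.6,9.8,0,0,2.67,1],[-59.6,-3.6,9.8,0,0,2.67,1],[-59.6,-3.6,9.8,0,0,2.67,1],[-59.6,-3.6,9.8,0,0,2.67,1]]

```text
time_s: 1.7
eef_pos: [0.4263, -0.1335, 0.1437]
eef_rot: [0.0, 0.968, 0.249, 0.0]
wrist_force: [1.0, -0.3, 0.2]
opening: 0.997
```

Run:
```python
from h import *
go([.4395,-.335,.11],down(-55.4))
```

```text
t 1.7 p [ 0.4263 -0.1335  0.1437] F [ 1.  -0.3  0.2] op 0.997
shift cm [-8.58 18.28  3.37] turn [-0.    -0.     1.471] deg 84.3
```

apply_moves:
  moves:
    - [[-8.6,18.3,3.4,0,0,1.47,1],[-8.6,18.3,3.4,0,0,1.47,1],[-8.6,18.3,3.4,0,0,1.47,1],[-8.6,18.3,3.4,0,0,1.47,1],[-8.6,18.3,3.4,0,0,1.47,1],[-8.6,18.3,3.4,0,0,1.47,1],[-8.6,18.3,3.4,0,0,1.47,1],[-8.6,18.3,3.4,0,0,1.47,1]]

```text
time_s: 2.5
eef_pos: [0.4407, -0.3332, 0.1094]
eef_rot: [-0.0, 0.94, -0.341, -0.001]
wrist_force: [-0.3, 1.1, 0.2]
opening: 1.001
```

Run:
```python
from h import *
go([.4395,-.335,.11],down(-55.4))
```

```text
t 2.5 p [ 0.4407 -0.3332  0.1094] F [-0.3  1.1  0.2] op 1.001
shift cm [ 0.02  0.22 -0.06] turn [-0.     0.001  0.271] deg 15.5
```

apply_moves:
  moves:
    - [[0,0.2,0,0,0,0.27,1],[0,0.2,0,0,0,0.27,1],[0,0.2,4,0,0,0.27,1],[0,0.2,7,0,0,0.27,1],[0,0.2,8.7,0,0,0.27,1],[0,0.2,8.7,0,0,0.27,1],[0,0.2,8.7,0,0,0.27,1]]

```text
time_s: 3.2
eef_pos: [0.4398, -0.3347, 0.023]
eef_rot: [-0.0, 0.887, -0.461, -0.0]
wrist_force: [-0.1, -0.2, 0.8]
opening: 1.003
```

Run:
```python
from h import *
go([.4395,-.335,.022],down(-55.4))
im=camera("top");im2=camera("side")
A=cv2.resize(im[170:290,330:450],None,fx=3.3,fy=3.3);B=cv2.resize(im2[230:350,170:290],None,fx=3.3,fy=3.3)
cv2.imwrite("pics/g.png",np.hstack([A,B])[:,:,::-1])
```

```text
t 3.2 p [ 0.4398 -0.3347  0.023 ] F [-0.1 -0.2  0.8] op 1.003
shift cm [0.01 0.05 0.1 ] turn [0.    0.001 0.008] deg 0.4
```

View pics/g.png

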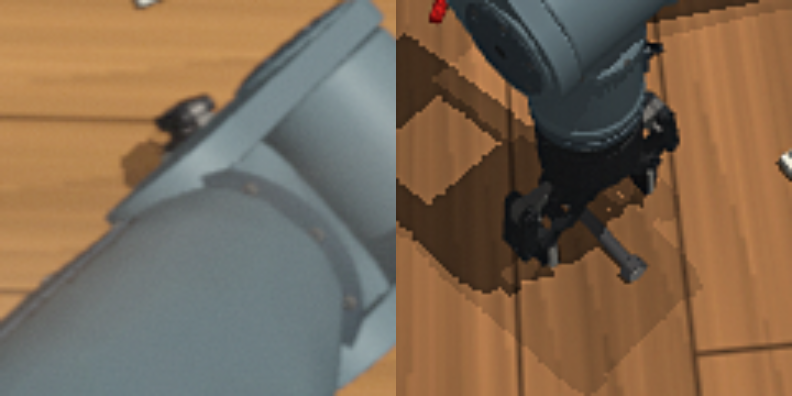

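Side view (crop): open fingers straddle the dark bolt, head out at (630,268). Closing.

apply_moves:
  moves:
    - [[0,0,0.1,0,0,0,0],[0,0,0.1,0,0,0,0],[0,0,0.1,0,0,0,0],[0,0,0.1,0,0,0,0],[0,0,0.1,0,0,0,0],[0,0,0.1,0,0,0,0],[0,0,0.1,0,0,0,0],[0,0,0.1,0,0,0,0]]

```text
time_s: 4.1
eef_pos: [0.44, -0.3349, 0.0223]
eef_rot: [0.0, 0.887, -0.461, 0.0]
wrist_force: [-0.1, 1.0, 4.3]
opening: 0.094
```

apply_moves:
  moves:
    - [[0,0,0,0,0,0,0],[0,0,0,0,0,0,0],[0,0,-4,0,0,0,0],[0,0,-8,0,0,0,0],[0,0,-12,0,0,0,0],[0,0,-12,0,0,0,0]]

```text
time_s: 4.7
eef_pos: [0.4425, -0.3376, 0.1478]
eef_rot: [0.002, 0.887, -0.461, 0.005]
wrist_force: [1.1, -1.1, -1.7]
opening: 0.091
```

Run:
```python
from h import *
o,p,R=cur(); print(o["q"].round(3),o["wrist_force"],o["opening"],p)
p_=[.54024691,-.04016659,1.72989844]
im2=camera("side"); cv2.imwrite("pics/h.png",cv2.resize(im2[160:340,140:340],None,fx=3,fy=3)[:,:,::-1])
```

```text
[-0.865  0.248  1.749  0.     1.134  1.665] [ 1.11064277 -1.0806075  -1.71426206] 0.09115944654454765 [ 0.44249034 -0.3376079   0.14776691]
```

View pics/h.png

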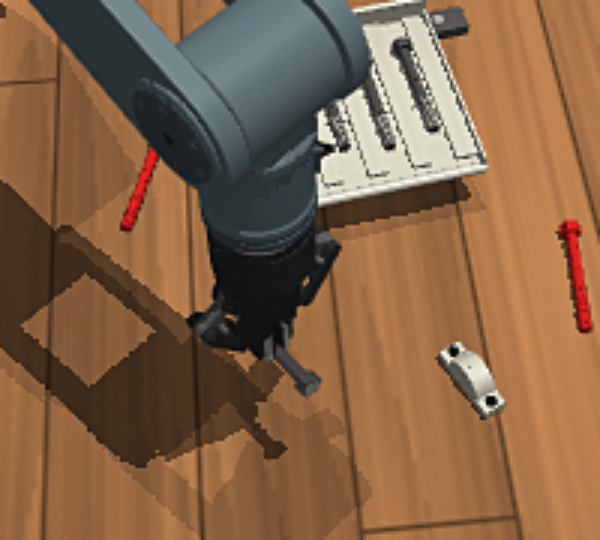

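Run:
```python
from h import *
P=[.54024691,-.04016659,1.72989844]
x,y=T(P,.005,.063);print(x,y); go([x,y,.15],down(99.1))
```

```text
0.4772504454666693 -0.04521093894716867
t 4.75 p [ 0.4413 -0.3363  0.1448] F [-0.2 -0.7 -2.2] op 0.096
shift cm [-21.76 -19.66  -0.64] turn [ 0.008 -0.003 -2.689] deg 154.1
```

apply_moves:
  moves:
    - [[-21.7,-19.7,-0.6,0,0,-2.69,0],[-21.7,-19.7,-0.6,0,0,-2.69,0],[-21.7,-19.7,-0.6,0,0,-2.69,0],[-21.7,-19.7,-0.6,0,0,-2.69,0],[-21.7,-19.7,-0.6,0,0,-2.69,0],[-21.7,-19.7,-0.6,0,0,-2.69,0],[-21.7,-19.7,-0.6,0,0,-2.69,0],[-21.7,-19.7,-0.6,0,0,-2.69,0]]

```text
time_s: 5.55
eef_pos: [0.4753, -0.0418, 0.146]
eef_rot: [-0.001, 0.992, 0.125, -0.002]
wrist_force: [-0.1, 0.2, -1.3]
opening: 0.093
```

Run:
```python
from h import *
go([.4773,-.0452,.15],down(99.1))
```

```text
t 5.55 p [ 0.4753 -0.0418  0.146 ] F [-0.1  0.2 -1.3] op 0.093
shift cm [ 0.11  0.38 -0.4 ] turn [-4.000e-03  1.000e-03 -1.479e+00] deg 84.7
```

apply_moves:
  moves:
    - [[0,0,0,0,0,-1.48,0],[0,0,0,0,0,-1.48,0],[0,0,0,0,0,-1.48,0],[0,0,0,0,0,-1.48,0],[0,0,0,0,0,-1.48,0],[0,0,0,0,0,-1.48,0],[0,0,0,0,0,-1.48,0],[0,0,0,0,0,-1.48,0]]

```text
time_s: 6.35
eef_pos: [0.4752, -0.0435, 0.1459]
eef_rot: [-0.002, 0.75, 0.662, -0.001]
wrist_force: [-0.4, 0.4, -1.5]
opening: 0.099
```

Run:
```python
from h import *
go([.4773,-.0452,.15],down(99.1))
```

```text
t 6.35 p [ 0.4752 -0.0435  0.1459] F [-0.4  0.4 -1.5] op 0.099
shift cm [-0.14  0.23 -0.41] turn [-0.004 -0.001 -0.283] deg 16.2
```

apply_moves:
  moves:
    - [[-0.1,0.2,0,0,0,-0.283,0],[-0.1,0.2,2,0,0,-0.283,0],[-0.1,0.2,4,0,0,-0.283,0],[-0.1,0.2,4.6,0,0,-0.283,0],[-0.1,0.2,4.6,0,0,-0.283,0],[-0.1,0.2,4.6,0,0,-0.283,0]]

```text
time_s: 6.95
eef_pos: [0.4783, -0.0452, 0.1019]
eef_rot: [-0.0, 0.651, 0.759, -0.0]
wrist_force: [-0.2, -0.6, -0.7]
opening: 0.097
```

Run:
```python
from h import *
go([.4773,-.0452,.0785],down(99.1))
n=0
im=camera("top");im2=camera("side")
go([.4773,-.0452,.0785],down(99.1))
A=cv2.resize(im[125:245,205:325],None,fx=3.3,fy=3.3);B=cv2.resize(im2[145:240,195:315],None,fx=3.3,fy=3.3); B=np.vstack([B,np.zeros((A.shape[0]-B.shape[0],B.shape[1],3),np.uint8)])
cv2.imwrite("pics/i.png",np.hstack([A,B])[:,:,::-1])
```

```text
t 6.95 p [ 0.4783 -0.0452  0.1019] F [-0.2 -0.6 -0.7] op 0.097
shift cm [ 0.02 -0.1   2.34] turn [-0.001 -0.    -0.006] deg 0.4
t 7.05 p [ 0.479  -0.0454  0.1027] F [-0.9 -0.7 -1.1] op 0.092
shift cm [ 0.05 -0.17  2.42] turn [ 0.001  0.001 -0.006] deg 0.3
```

View pics/i.png

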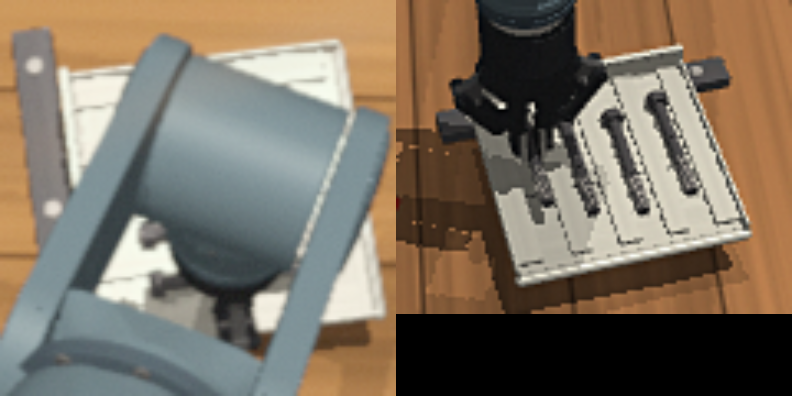

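Run:
```python
from h import *
P=[.54024691,-.04016659,1.72989844]
a=ray("top",250.5,210.8,.089)[:2]; b=ray("side",240.2,205,.086)[:2]
for w in(a,b):
    d=w-P[:2];c,s=np.cos(P[2]),np.sin(P[2]);print(w,(c*d[0]+s*d[1]).round(4),(-s*d[0]+c*d[1]).round(4))
# in-lane bolts: fit each from side & top bolt axis via bright+dark mask vs tray white
for n,bt in(("top",(235,148,300,203)),("side",(235,172,295,214))):
    im=cv2.imread(f"pics/{n}0.png"); g=im.max(2); m=(g<150).astype(np.uint8)
    k,l,s_,c_=cv2.connectedComponentsWithStats(m[bt[1]:bt[3],bt[0]:bt[2]])
    for i in range(1,k):
        if s_[i,4]<60: continue
        w=ray(n,bt[0]+c_[i][0],bt[1]+c_[i][1],.061)[:2];d=w-P[:2];c,s=np.cos(P[2]),np.sin(P[2]);print(n,s_[i,4],(c*d[0]+s*d[1]).round(4),(-s*d[0]+c*d[1]).round(4))
```

```text
[0.46920414 0.00313707] 0.054 0.0633
[ 0.48602644 -0.09671786] -0.0472 0.0625
top 180 0.0119 -0.0614
top 193 0.0022 -0.0171
top 205 0.0109 0.0245
side 197 0.0173 0.0229
side 193 0.0028 -0.0196
side 233 0.0013 -0.065
side 95 0.0221 -0.1038
```

apply_moves:
  moves:
    - [[0,-0.2,0,0,0,-0.006,0],[0,-0.2,0.8,0,0,-0.006,0],[0,-0.2,1.4,0,0,-0.006,0],[0,-0.2,2,0,0,-0.006,0],[0,-0.2,2.35,0,0,-0.006,0],[0,-0.2,2.35,0,0,-0.006,0],[0,-0.2,2.35,0,0,-0.006,0],[0,-0.2,2.35,0,0,-0.006,0]]

```text
time_s: 7.85
eef_pos: [0.4766, -0.0456, 0.0787]
eef_rot: [0.0, 0.649, 0.761, 0.0]
wrist_force: [0.1, 0.7, -0.4]
opening: 0.095
```

Run:
```python
from h import *
go([.4768,-.0452,.0785],down(99.1)); o=get_obs(); print(o["torque"])
```

```text
t 7.85 p [ 0.4766 -0.0456  0.0787] F [ 0.1  0.7 -0.4] op 0.095
shift cm [0.03 0.03 0.02] turn [0. 0. 0.] deg 0.0
[ 0.02400755  0.0103608  -0.00980109]
```

apply_moves:
  moves:
    - [[0,0,0.1,0,0,0,0.1],[0,0,0.1,0,0,0,0.13],[0,0,0.1,0,0,0,0.2],[0,0,0.1,0,0,0,0.27],[0,0,0.1,0,0,0,0.27],[0,0,-2,0,0,0,0.27],[0,0,-5,0,0,0,0.27],[0,0,-10,0,0,0,0.27]]

```text
time_s: 8.65
eef_pos: [0.4742, -0.0448, 0.177]
eef_rot: [-0.003, 0.649, 0.761, -0.001]
wrist_force: [1.6, -0.4, 0.4]
opening: 0.27
```

Run:
```python
from h import *
o,p,R=cur(); print(o["q"].round(4),p,o["opening"],o["wrist_force"])
L=[json.loads(x) for x in open("log.jsonl")]
from scipy.optimize import least_squares
def ee(q,k):
    H,a1,L2,a3,L4,lat,Lt=k
    f=q[1]+q[2]; r=a1+L2*np.sin(q[1])+L4*np.sin(f)-a3*np.cos(f); z=H+L2*np.cos(q[1])+L4*np.cos(f)+a3*np.sin(f)-Lt
    c,s=np.cos(q[0]),np.sin(q[0]); return np.array([c*r-s*lat,s*r+c*lat,z])
k=least_squares(lambda k:np.concatenate([ee(q,k)-p for q,p,_ in L]+[0.01*(k-[.15,0,.4,0,.4,.117,.25])]),[.15,0,.4,0,.4,.117,.25]).x
print(k.round(3),[(1000*(ee(q,k)-p)).round(1).tolist() for q,p,_ in L][::4])
```

```text
[-0.3441  0.0453  1.9145 -0.      1.1883 -0.503 ] [ 0.47419434 -0.04481317  0.17702236] 0.2700647143861438 [ 1.55264969 -0.37695723  0.41241195]
[ 0.205 -0.     0.442 -0.086  0.515  0.118  0.195] [[0.3, 0.7, -0.0], [-0.5, 0.3, 0.1], [-1.0, 1.2, -0.1], [-0.4, 0.2, 0.0]]
```

```bash
cat >> h.py <<'E'
P=[.54024691,-.04016659,1.72989844]
def tool(th,yaw=P[2]): # z points along tray +x, th rad below horizontal; x up-ish; y along rim
    z=np.array([np.cos(th)*np.cos(yaw),np.cos(th)*np.sin(yaw),-np.sin(th)]); x=np.array([np.sin(th)*np.cos(yaw),np.sin(th)*np.sin(yaw),np.cos(th)])
    return Ro.from_matrix(np.column_stack([x,np.cross(z,x),z]))
def W(a,b,z): return np.array([*T(P,a,b),z])
KIN=[.205,0,.442,-.086,.515,.118,.195]
def fk(q,k=KIN):
    H,a1,L2,a3,L4,lat,Lt=k; f=q[1]+q[2]
    R1=Ro.from_euler("z",q[0]); w=R1.apply([a1+L2*np.sin(q[1])+L4*np.sin(f)-a3*np.cos(f),lat,H+L2*np.cos(q[1])+L4*np.cos(f)+a3*np.sin(f)])
    R=R1*Ro.from_euler("y",f)*Ro.from_euler("z",q[3])*Ro.from_euler("y",q[4])*Ro.from_euler("z",q[5]+np.pi/2)
    return w+R.apply([0,0,Lt]),R,w
def ik(pos,R,q0):
    from scipy.optimize import least_squares
    lo=[-2.99,-.89,.3,-1.14,0,-3.12];hi=[2.99,2.07,2.58,4.28,2.63,3.12]
    f=lambda q:np.r_[10*(fk(q)[0]-pos),(fk(q)[1].inv()*R).as_rotvec()]
    return least_squares(f,np.clip(q0,np.array(lo)+.001,np.array(hi)-.001),bounds=(lo,hi))
E
python3 - <<'E'
from h import *
o,p,R=cur(); print("t",o["time_s"],"fk err",(fk(o["q"])[0]-p).round(4),np.degrees((fk(o["q"])[1].inv()*R).magnitude()))
print("cap",ray("top",383,162,.015),ray("side",297,286,.015))
for th in(40,50):
  for a,z in((-.22,.15),(-.15,.03),(-.104,.034),(-.06,.13)):
    s=ik(W(a,0,z),tool(np.radians(th)),o["q"]); print(th,a,z,"cost",round(s.cost,5),s.x.round(2),"wrist",fk(s.x)[2].round(3))
im=camera("top");im2=camera("side")
A=cv2.resize(im[125:245,205:325],None,fx=3.3,fy=3.3);B=cv2.resize(im2[145:240,195:315],None,fx=3.3,fy=3.3); B=np.vstack([B,np.zeros((A.shape[0]-B.shape[0],B.shape[1],3),np.uint8)])
cv2.imwrite("pics/j.png",np.hstack([A,B])[:,:,::-1])
E
```

```text
t 8.65 fk err [ 0.0011 -0.0002 -0.0004] 1.5168236966214437e-14
cap [ 0.61059066 -0.31499883  0.015     ] [ 0.61265011 -0.31831422  0.015     ]
40 -0.22 0.15 cost 0.0 [-0.76  0.66  1.31  0.51  1.89 -0.94] wrist [ 0.599 -0.405  0.275]
40 -0.15 0.03 cost 0.0 [-0.69  0.75  1.45  0.53  1.66 -1.01] wrist [ 0.588 -0.336  0.155]
40 -0.104 0.034 cost 0.0 [-0.65  0.7   1.53  0.56  1.61 -0.99] wrist [ 0.58  -0.29   0.159]
40 -0.06 0.13 cost 0.0 [-0.6   0.5   1.6   0.6   1.7  -0.89] wrist [ 0.573 -0.247  0.255]
50 -0.22 0.15 cost 0.0 [-0.74  0.6   1.35  0.42  1.76 -0.94] wrist [ 0.595 -0.381  0.299]
50 -0.15 0.03 cost 0.0 [-0.67  0.69  1.5   0.45  1.52 -0.99] wrist [ 0.584 -0.312  0.179]
50 -0.104 0.034 cost 0.0 [-0.62  0.64  1.57  0.48  1.47 -0.96] wrist [ 0.577 -0.267  0.183]
50 -0.06 0.13 cost 0.0 [-0.57  0.45  1.63  0.5   1.57 -0.86] wrist [ 0.57  -0.223  0.279]
```

View pics/j.png

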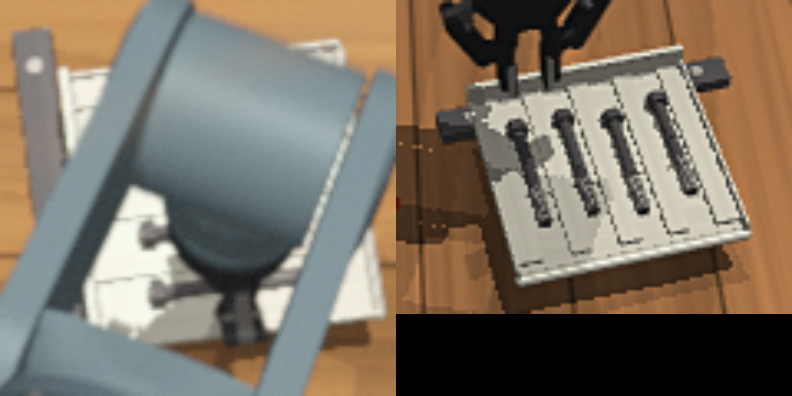

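Run:
```python
from h import *
go(W(-.2,.02,.17),tool(np.pi/4)); o=get_obs()
for a,z in((-.2,.17),(-.15,.028),(-.1056,.034),(-.058,.122)):
    s=ik(W(a,.02,z),tool(np.pi/4),o["q"]); print(s.cost.round(5),s.x.round(2))
```

```text
t 8.75 p [ 0.4805 -0.0469  0.1851] F [1.7 0.2 0.1] op 0.271
shift cm [-20.28   3.98   1.67] turn [0.01  0.791 0.004] deg 45.3
0.0 [-0.75  0.55  1.4   0.46  1.83 -0.95]
0.0 [-0.71  0.7   1.52  0.48  1.58 -1.03]
0.0 [-0.66  0.64  1.6   0.5   1.54 -1.  ]
0.0 [-0.6   0.45  1.67  0.54  1.62 -0.91]
```

apply_moves:
  moves:
    - [[-20.3,4,1.7,0.01,0.79,0,0],[-20.3,4,1.7,0.01,0.79,0,0],[-20.3,4,1.7,0.01,0.79,0,0],[-20.3,4,1.7,0.01,0.79,0,0],[-20.3,4,1.7,0.01,0.79,0,0],[-20.3,4,1.7,0.01,0.79,0,0],[-20.3,4,1.7,0.01,0.79,0,0],[-20.3,4,1.7,0.01,0.79,0,0]]

```text
time_s: 9.55
eef_pos: [0.5481, -0.2394, 0.161]
eef_rot: [-0.296, 0.599, 0.702, 0.246]
wrist_force: [0.5, 0.8, -0.4]
opening: -0.001
```

Run:
```python
from h import *
o,p,R=cur();print(o["q"].round(2),p,"fkerr",(fk(o["q"])[0]-p).round(3))
go(W(-.2,.02,.17),tool(np.pi/4));go(W(-.15,.02,.028),tool(np.pi/4))
# refit tray from a clear picture
im=camera("top"); cv2.imwrite("pics/k.png",im[:,:,::-1]); im2=camera("side"); cv2.imwrite("pics/k2.png",im2[:,:,::-1])
A=cv2.resize(im[100:260,200:400],None,fx=2,fy=2);B=cv2.resize(im2[130:290,190:390],None,fx=2,fy=2)
cv2.imwrite("pics/kk.png",np.hstack([A,B])[:,:,::-1])
```

```text
[-0.82  0.71  1.25  0.42  1.86 -1.  ] [ 0.54805229 -0.23942998  0.16104611] fkerr [ 0.015 -0.075 -0.032]
t 9.55 p [ 0.5481 -0.2394  0.161 ] F [ 0.5  0.8 -0.4] op -0.001
shift cm [ 0.5   0.38 -0.78] turn [-0.009 -0.004 -0.004] deg 0.6
t 9.55 p [ 0.5481 -0.2394  0.161 ] F [ 0.5  0.8 -0.4] op -0.001
shift cm [-6.06  0.53 12.77] turn [-0.009 -0.004 -0.004] deg 0.6
```

View pics/kk.png

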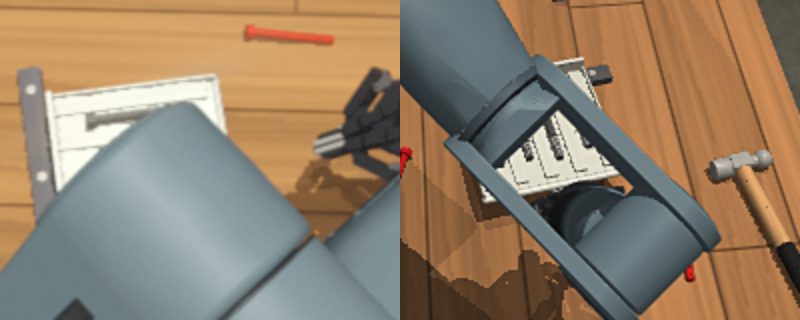

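apply_moves:
  moves:
    - [[-2,0.3,4,-0.009,-0.004,-0.004,0],[-4,0.5,8.5,-0.009,-0.004,-0.004,0],[-6,0.5,12.3,-0.009,-0.004,-0.004,0],[-6,0.5,12.7,-0.009,-0.004,-0.004,0],[-6,0.5,12.7,-0.009,-0.004,-0.004,0],[-6,0.5,12.7,-0.009,-0.004,-0.004,0]]

```text
time_s: 10.25
eef_pos: [0.5459, -0.1931, 0.0325]
eef_rot: [-0.289, 0.599, 0.704, 0.248]
wrist_force: [-0.1, -0.1, 0.5]
opening: -0.004
```

Run:
```python
from h import *
from scipy.optimize import least_squares
L=[json.loads(x) for x in open("log.jsonl")]
k=least_squares(lambda k:np.concatenate([fk(q,k)[0]-p for q,p,_ in L]),KIN).x
print("KIN",k.round(4).tolist(),(1000*(fk(L[-1][0],k)[0]-L[-1][1])).round(1))
go(W(-.15,.02,.028),tool(np.pi/4)); go(W(-.1056,.02,.030),tool(np.pi/4))
import h; h.KIN[:]=list(k); o=get_obs()
for a,z in((-.1056,.034),(-.058,.122),(-.05,.14)):
    s=ik(W(a,.02,z),tool(np.pi/4),o["q"]); print(s.cost.round(5),s.x.round(2),fk(s.x)[2].round(3))
```

```text
KIN [0.3134, -0.0, 0.4382, -0.0855, 0.5145, 0.1178, 0.2999] [-0.  0.  0.]
t 10.25 p [ 0.5459 -0.1931  0.0325] F [-0.1 -0.1  0.5] op -0.004
shift cm [-0.18 -0.13  0.46] turn [0.002 0.004 0.003] deg 0.3
t 10.25 p [ 0.5459 -0.1931  0.0325] F [-0.1 -0.1  0.5] op -0.004
shift cm [ 3.11 -0.13  3.44] turn [0.002 0.004 0.003] deg 0.3
0.0 [-0.73  0.77  1.45  0.46  1.58 -1.05] [ 0.571 -0.357  0.246]
0.0 [-0.69  0.58  1.55  0.49  1.65 -0.97] [ 0.563 -0.31   0.334]
0.0 [-0.68  0.55  1.56  0.5   1.66 -0.95] [ 0.562 -0.302  0.352]
```

apply_moves:
  moves:
    - [[-0.2,-0.1,0.5,0,0,0,0],[0.6,-0.1,1.2,0,0,0,0],[1.4,-0.1,2,0,0,0,0],[2.2,-0.1,2.7,0,0,0,0],[2.8,-0.1,3.2,0,0,0,0],[3.1,-0.1,3.4,0,0,0,0],[3.1,-0.1,3.4,0,0,0,0]]

```text
time_s: 10.95
eef_pos: [0.5357, -0.1457, 0.0276]
eef_rot: [-0.292, 0.599, 0.703, 0.248]
wrist_force: [0.0, -0.1, -0.2]
opening: 0.0
```

Run:
```python
from h import *
go(W(-.1056,.02,.030),tool(np.pi/4)); 
R0=tool(np.pi/4); p0=W(-.1056,.02,.030)
# arc deltas for tray tilt
C=lambda t:np.array([.088-.1928*np.cos(.2251+t),.008+.1928*np.sin(.2251+t)])
for t in(0,5,10,15,20,25,30,32):
    d=C(np.radians(t))-C(0); q=W(-.1056+d[0],.02,.034+d[1]); print(t,d.round(4),(R0.inv().apply(q-p0)*100).round(2))
camera("side")
im=camera("top"); im2=camera("side")
A=cv2.resize(im[100:260,200:400],None,fx=2,fy=2);B=cv2.resize(im2[130:290,190:390],None,fx=2,fy=2)
cv2.imwrite("pics/l.png",np.hstack([A,B])[:,:,::-1])
```

```text
t 10.95 p [ 0.5357 -0.1457  0.0276] F [ 0.  -0.1 -0.2] op 0.0
shift cm [ 0.02  0.12 -0.32] turn [-0.001 -0.001  0.001] deg 0.1
0 [0. 0.] [ 0.28  0.   -0.28]
5 [0.0045 0.0162] [ 1.75 -0.   -1.11]
10 [0.0103 0.032 ] [ 3.27 -0.   -1.81]
15 [0.0175 0.0472] [ 4.86 -0.   -2.38]
20 [0.0261 0.0617] [ 6.49  0.   -2.8 ]
25 [0.0358 0.0754] [ 8.15  0.   -3.08]
30 [0.0467 0.0882] [ 9.82 -0.   -3.22]
32 [0.0514 0.0931] [10.49 -0.   -3.23]
```

apply_moves:
  moves:
    - [[0.2,0,-0.3,0,0,0,0],[0.4,0,-0.5,0,0,0,0],[0.6,0,-0.6,0,0,0,0],[0.8,0,-0.7,0,0,0,0],[1,0,-0.8,0,0,0,0],[1,0,-0.8,0,0,0,0]]

```text
time_s: 11.7
eef_pos: [0.5358, -0.1458, 0.0405]
eef_rot: [-0.291, 0.599, 0.703, 0.248]
wrist_force: [1.0, -6.5, -1.8]
opening: 0.001
```

Run:
```python
from h import *
go(W(-.1056,.02,.030),tool(np.pi/4));o=get_obs();print(o["torque"].round(2))
im=camera("top"); im2=camera("side")
A=cv2.resize(im[100:260,200:400],None,fx=2,fy=2);B=cv2.resize(im2[130:290,190:390],None,fx=2,fy=2)
cv2.imwrite("pics/m.png",np.hstack([A,B])[:,:,::-1])
```

```text
t 11.7 p [ 0.5358 -0.1458  0.0405] F [ 1.  -6.5 -1.8] op 0.001
shift cm [-0.89  0.11  0.6 ] turn [0.001 0.001 0.   ] deg 0.1
[-1.05 -0.1   0.05]
```

View pics/m.png

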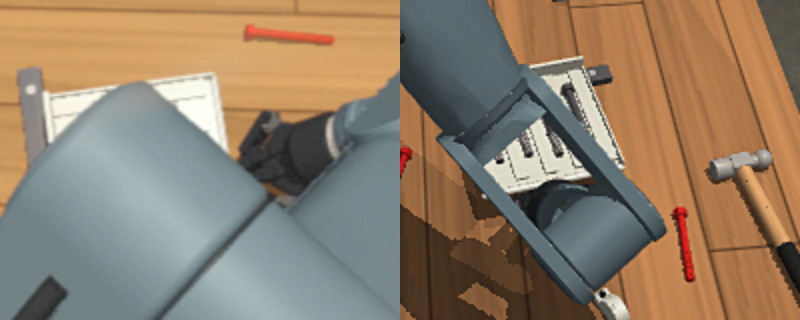

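apply_moves:
  moves:
    - [[0.2,0,-0.2,0,0,0,0],[0.4,0,-0.35,0,0,0,0],[0.6,0,-0.5,0,0,0,0],[0.8,0,-0.6,0,0,0,0],[1,0,-0.7,0,0,0,0],[1,0,-0.7,0,0,0,0]]

```text
time_s: 12.4
eef_pos: [0.5352, -0.1427, 0.0525]
eef_rot: [-0.292, 0.599, 0.703, 0.248]
wrist_force: [-0.3, -0.0, -4.3]
opening: -0.001
```

Run:
```python
from h import *
go(W(-.1056,.02,.030),tool(np.pi/4));o=get_obs();print(o["torque"].round(2),o["wrist_force"])
im=camera("top"); im2=camera("side")
A=cv2.resize(im[100:260,200:400],None,fx=2,fy=2);B=cv2.resize(im2[130:290,190:390],None,fx=2,fy=2)
cv2.imwrite("pics/n.png",np.hstack([A,B])[:,:,::-1])
a=cv2.imread("pics/top0.png");b=im[:,:,::-1]
# stop and fence: white mask left edge per row in the visible area rows 146-165
for nme,i in(("0",a),("now",b)):
    hs=cv2.cvtColor(np.ascontiguousarray(i),cv2.COLOR_BGR2HSV); w=(hs[...,1]<60)&(hs[...,2]>170)
    print(nme,[(r,np.flatnonzero(w[r,215:320])[[0,-1]]+215) for r in(148,152,156,160)])
```

```text
t 12.4 p [ 0.5352 -0.1427  0.0525] F [-0.3 -0.  -4.3] op -0.001
shift cm [-1.95  0.12  1.22] turn [-0.    -0.001  0.   ] deg 0.1
[-0.83 -0.1   0.04] [-0.26937625 -0.04988685 -4.26625989]
0 [(148, array([223, 310])), (152, array([223, 310])), (156, array([223, 311])), (160, array([224, 312]))]
now [(148, array([219, 308])), (152, array([219, 309])), (156, array([220, 310])), (160, array([221, 310]))]
```

apply_moves:
  moves:
    - [[0.4,0,-0.2,0,0,0,0],[0.8,0,-0.38,0,0,0,0],[1.2,0,-0.55,0,0,0,0],[1.6,0,-0.72,0,0,0,0],[2,0,-0.88,0,0,0,0],[2.4,0,-1.02,0,0,0,0],[2.8,0,-1.16,0,0,0,0],[3.1,0,-1.27,0,0,0,0]]

```text
time_s: 13.3
eef_pos: [0.5332, -0.13, 0.0835]
eef_rot: [-0.291, 0.599, 0.703, 0.248]
wrist_force: [0.4, -0.7, -3.7]
opening: 0.006
```

Run:
```python
from h import *
go(W(-.1056,.02,.030),tool(np.pi/4));o=get_obs();print(o["torque"].round(2),o["wrist_force"])
im=camera("top"); im2=camera("side")
A=cv2.resize(im[110:230,200:340],None,fx=2.8,fy=2.8);B=cv2.resize(im2[140:260,200:340],None,fx=2.8,fy=2.8)
cv2.imwrite("pics/o.png",np.hstack([A,B])[:,:,::-1])
```

```text
t 13.3 p [ 0.5332 -0.13    0.0835] F [ 0.4 -0.7 -3.7] op 0.006
shift cm [-5.06  0.11  2.51] turn [ 0. -0.  0.] deg 0.0
[-0.76 -0.13  0.04] [ 0.36392145 -0.72379386 -3.68483387]
```

View pics/o.png

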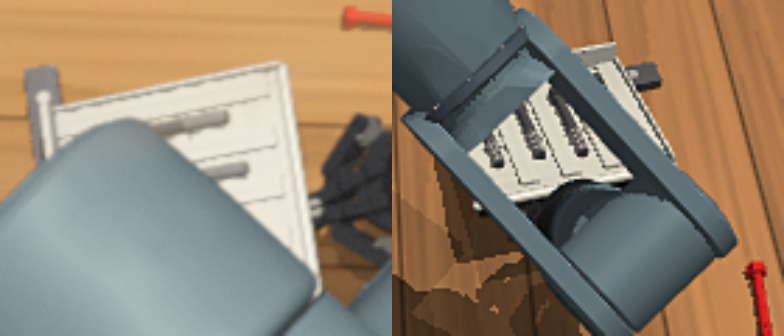

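```bash
cat >> h.py <<'E'
def tilted(pt,t,dx,dw=0):
    a,b,z=pt; u,v=a-.088,z-.008; c,s=np.cos(t),np.sin(t)
    u,v=u*c+v*s,-u*s+v*c
    return W(.088+dx+u,b,.008+v)
def fittilt(obs):
    from scipy.optimize import least_squares
    s=least_squares(lambda k:np.concatenate([pix(n,tilted(pt,*k))-uv for n,uv,pt in obs]),[.2,.003],loss="soft_l1",x_scale=[.1,.01])
    return np.degrees(s.x[0]).round(1),(s.x[1]*1000).round(1),s.fun.round(1)
E
python3 - <<'E'
from h import *
t=lambda x,y:np.array([200+x/2.8-.5,110+y/2.8-.5]); s=lambda x,y:np.array([200+(x-392)/2.8-.5,140+y/2.8-.5])
print(fittilt([("top",t(284,65),(-.105,-.1,.054)),("top",t(50,107),(.1,-.1,.078)),("side",s(614,44),(.1,-.1,.078)),("side",s(678,160),(-.105,-.1,.05))]))
E
```

```text
(np.float64(19.9), np.float64(-4.7), array([ 0. , -2.8, -3.1, -0.2,  0.3,  1. ,  0.1,  0.5]))
```

apply_moves:
  moves:
    - [[0.35,0,-0.1,0,0,0,0],[0.7,0,-0.19,0,0,0,0],[1.05,0,-0.28,0,0,0,0],[1.4,0,-0.36,0,0,0,0],[1.75,0,-0.44,0,0,0,0],[2.1,0,-0.51,0,0,0,0],[2.4,0,-0.56,0,0,0,0],[2.7,0,-0.6,0,0,0,0]]

```text
time_s: 14.2
eef_pos: [0.5309, -0.1154, 0.1068]
eef_rot: [-0.291, 0.599, 0.703, 0.249]
wrist_force: [-0.0, -1.5, -1.6]
opening: 0.001
```

Run:
```python
from h import *
go(W(-.1056,.02,.030),tool(np.pi/4))
im=camera("top"); im2=camera("side");cv2.imwrite("pics/pt.png",im[:,:,::-1]);cv2.imwrite("pics/ps.png",im2[:,:,::-1])
o=get_obs();print(o["wrist_force"].round(1),o["torque"].round(2))
def corners(im,box):
    hs=cv2.cvtColor(np.ascontiguousarray(im[:,:,::-1]),cv2.COLOR_BGR2HSV); w=((hs[...,1]<60)&(hs[...,2]>140)).astype(np.uint8); m=np.zeros_like(w); x0,y0,x1,y1=box; m[y0:y1,x0:x1]=w[y0:y1,x0:x1]
    m=cv2.morphologyEx(m,cv2.MORPH_CLOSE,np.ones((7,7)));c=max(cv2.findContours(m,0,1)[0],key=cv2.contourArea); return cv2.approxPolyDP(c,3,True)[:,0].tolist()
print(corners(im,(205,110,330,245)));print(corners(im2,(200,130,320,240)))
for t in(20,24,28): print(t,[pix(n,tilted(q,np.radians(t),.004)).round(1).tolist() for n,q in(("top",(-.105,-.1,.054)),("top",(.1,-.1,.078)),("side",(-.105,-.1,.05)),("side",(.1,-.1,.078)))])
```

```text
t 14.2 p [ 0.5309 -0.1154  0.1068] F [-0.  -1.5 -1.6] op 0.001
shift cm [-7.75  0.11  3.1 ] turn [ 0.    -0.001  0.   ] deg 0.0
[ 0.7 -2.1 -1.2] [-0.69 -0.19 -0.02]
[[295, 130], [229, 146], [219, 145], [219, 133], [209, 135], [213, 142], [211, 165], [205, 171], [205, 244], [312, 244], [298, 231], [288, 231], [289, 216], [309, 218], [305, 192], [309, 183], [303, 178]]
[[298, 184], [278, 154], [270, 155], [277, 162], [272, 172], [255, 164], [254, 140], [247, 142], [243, 169], [236, 170], [231, 179], [220, 180], [212, 172], [215, 180], [223, 180], [227, 186], [223, 193], [230, 204], [230, 195], [236, 195], [246, 202], [247, 208], [246, 201], [260, 193], [275, 195], [283, 191], [272, 179], [277, 169], [288, 172]]
20 [[297.0, 130.4], [210.5, 148.0], [300.7, 194.6], [278.3, 154.2]]
24 [[293.9, 129.2], [208.8, 148.6], [300.2, 189.8], [277.8, 153.8]]
28 [[290.3, 128.1], [207.2, 149.2], [299.5, 184.9], [277.4, 153.6]]
```

apply_moves:
  moves:
    - [[0.35,0,-0.04,0,0,0,0],[0.7,0,-0.07,0,0,0,0],[1.05,0,-0.1,0,0,0,0],[1.4,0,-0.12,0,0,0,0],[1.75,0,-0.14,0,0,0,0],[2.1,0,-0.16,0,0,0,0],[2.1,0,-0.16,0,0,0,0],[2.1,0,-0.16,0,0,0,0]]

```text
time_s: 15.1
eef_pos: [0.5287, -0.102, 0.1225]
eef_rot: [-0.291, 0.599, 0.703, 0.248]
wrist_force: [1.2, -2.3, 0.5]
opening: -0.001
```

Run:
```python
from h import *
go(W(-.1056,.02,.030),tool(np.pi/4))
im=camera("top"); im2=camera("side");cv2.imwrite("pics/qt.png",im[:,:,::-1]);cv2.imwrite("pics/qs.png",im2[:,:,::-1])
o=get_obs();print(o["wrist_force"].round(1),o["torque"].round(2))
for n,i,(x0,y0,x1,y1) in(("top",im,(205,110,330,245)),("side",im2,(200,130,320,240))):
    hs=cv2.cvtColor(np.ascontiguousarray(i[:,:,::-1]),cv2.COLOR_BGR2HSV); w=((hs[...,1]<60)&(hs[...,2]>140)).astype(np.uint8)[y0:y1,x0:x1]
    ys,xs=np.nonzero(w); k=np.argmin(ys-0.3*xs) if n=="top" else np.argmax(xs); print(n,xs[k]+x0,ys[k]+y0)
    d=(i.max(2)<110); 
for t in(24,28,30,32): print(t,[[pix(n,tilted(q,np.radians(t),dx)).round(1).tolist() for dx in(0,.006)] for n,q in(("top",(-.105,-.1,.054)),("side",(-.105,-.1,.05)))])
A=cv2.resize(im[115:205,200:325],None,fx=3.1,fy=3.1);B=cv2.resize(im2[140:230,205:330],None,fx=3.1,fy=3.1)
C=cv2.imread("pics/pt.png")[115:205,200:325,::-1];D=cv2.imread("pics/ps.png")[140:230,205:330,::-1]
cv2.imwrite("pics/q.png",np.vstack([np.hstack([A,B]),np.hstack([cv2.resize(x,None,fx=3.1,fy=3.1) for x in(C,D)])])[:,:,::-1])
```

```text
t 15.1 p [ 0.5287 -0.102   0.1225] F [ 1.2 -2.3  0.5] op -0.001
shift cm [-9.82  0.12  3.25] turn [ 0. -0.  0.] deg 0.0
[ 0.8 -2.7 -0.3] [-0.56 -0.19 -0.04]
top 288 128
side 299 193
24 [[[295.6, 128.9], [293.0, 129.3]], [[300.7, 190.9], [299.9, 189.2]]]
28 [[[292.1, 127.8], [289.4, 128.2]], [[300.0, 186.0], [299.3, 184.3]]]
30 [[[290.1, 127.3], [287.4, 127.7]], [[299.6, 183.5], [298.9, 181.8]]]
32 [[[288.1, 126.8], [285.4, 127.2]], [[299.2, 180.9], [298.5, 179.3]]]
```

```bash
cat >> h.py <<'E'
def lanes(n,im,t,dx):
    for b in(-.063,-.021,.021,.063):
        s=""
        for a in np.arange(-.09,.1,.006):
            u,v=pix(n,tilted((a,b,.062),t,dx)).round().astype(int); r=im[v,u].astype(int)
            s+="#" if r.max()<125 and abs(r[2]-r[0])<25 else ("." if r.min()>165 else ("b" if r[2]-r[0]>12 else "-"))
        print(n,b,s)
E
python3 - <<'E'
from h import *
for f,t,dx in(("0",0,0),("q",30,.004)):
  for n in("top","side"):
    im=cv2.imread(f"pics/{n}0.png" if f=="0" else f"pics/q{n[0]}.png")[:,:,::-1]; lanes(n,im,np.radians(t),dx)
E
```

```text
top -0.063 ......--------#----------.......
top -0.021 .....------####-######-.........
top 0.021 .......------#-##-##--##-.......
top 0.063 ................................
side -0.063 ......#####################...##
side -0.021 ....-##--#--#############.....##
side 0.021 ......##-#---##############...-#
side 0.063 ...............-......-.......-#
top -0.063 ...........--------#############
top -0.021 ............-------##-#####bbbbb
top 0.021 ...........--------##bbbbbbbbbbb
top 0.063 ............##bbbbbbbbbbbbbbbbbb
side -0.063 ################################
side -0.021 ..........-#####--#--###########
side 0.021 .........######-#---############
side 0.063 .........-#####-##---###########
```

apply_moves:
  moves:
    - [[-0.35,0,0.02,0,0,0,0],[-0.7,0,0.04,0,0,0,0],[-1.05,0,0.06,0,0,0,0],[-1.4,0,0.09,0,0,0,0],[-1.75,0,0.12,0,0,0,0],[-2.1,0,0.16,0,0,0,0],[-2.4,0,0.2,0,0,0,0],[-2.7,0,0.24,0,0,0,0]]

```text
time_s: 16.0
eef_pos: [0.5312, -0.1191, 0.1012]
eef_rot: [-0.292, 0.599, 0.703, 0.248]
wrist_force: [0.3, -0.7, -1.8]
opening: 0.001
```

apply_moves:
  moves:
    - [[-0.3,0,0.07,0,0,0,0],[-0.6,0,0.14,0,0,0,0],[-0.9,0,0.22,0,0,0,0],[-1.2,0,0.3,0,0,0,0],[-1.5,0,0.38,0,0,0,0],[-1.8,0,0.45,0,0,0,0],[-2.1,0,0.52,0,0,0,0],[-2.1,0,0.52,0,0,0,0]]

```text
time_s: 16.8
eef_pos: [0.5331, -0.1304, 0.0826]
eef_rot: [-0.292, 0.599, 0.703, 0.248]
wrist_force: [-1.3, -1.7, -3.3]
opening: 0.006
```

apply_moves:
  moves:
    - [[-0.3,0,0.12,0,0,0,0],[-0.6,0,0.25,0,0,0,0],[-0.9,0,0.38,0,0,0,0],[-1.2,0,0.5,0,0,0,0],[-1.5,0,0.63,0,0,0,0],[-1.8,0,0.76,0,0,0,0],[-2.1,0,0.88,0,0,0,0],[-2.4,0,1,0,0,0,0]]

```text
time_s: 17.6
eef_pos: [0.5351, -0.1408, 0.0589]
eef_rot: [-0.291, 0.599, 0.703, 0.248]
wrist_force: [-0.7, -5.0, -1.8]
opening: 0.003
```

Run:
```python
from h import *
go(W(-.1056,.02,.030),tool(np.pi/4))
```

```text
t 17.6 p [ 0.5351 -0.1408  0.0589] F [-0.7 -5.  -1.8] op 0.003
shift cm [-2.54  0.1   1.55] turn [0.001 0.001 0.   ] deg 0.1
```

apply_moves:
  moves:
    - [[-0.2,0,0.13,0,0,0,0],[-0.4,0,0.26,0,0,0,0],[-0.6,0,0.4,0,0,0,0],[-0.8,0,0.54,0,0,0,0],[-1,0,0.68,0,0,0,0],[-1.2,0,0.82,0,0,0,0],[-1.35,0,0.95,0,0,0,0],[-1.5,0,1.05,0,0,0,0]]

```text
time_s: 18.4
eef_pos: [0.5358, -0.144, 0.0408]
eef_rot: [-0.29, 0.6, 0.703, 0.248]
wrist_force: [1.2, -6.3, -1.7]
opening: 0.002
```

apply_moves:
  moves:
    - [[-0.12,0,0.09,0,0,0,0],[-0.24,0,0.18,0,0,0,0],[-0.36,0,0.27,0,0,0,0],[-0.48,0,0.36,0,0,0,0],[-0.6,0,0.45,0,0,0,0],[-0.75,0,0.58,0,0,0,0],[-0.9,0,0.7,0,0,0,0],[-0.9,0,0.7,0,0,0,0]]

```text
time_s: 19.2
eef_pos: [0.5353, -0.144, 0.0294]
eef_rot: [-0.292, 0.599, 0.703, 0.249]
wrist_force: [0.3, 0.0, 1.0]
opening: 0.002
```

Run:
```python
from h import *
go(W(-.16,.02,.026),tool(np.pi/4))
```

```text
t 19.2 p [ 0.5353 -0.144   0.0294] F [0.3 0.  1. ] op 0.002
shift cm [-4.36  0.13 -3.89] turn [-0.    -0.002  0.   ] deg 0.1
```

apply_moves:
  moves:
    - [[-1,0,-0.9,0,0,0,0],[-2.5,0,-2.2,0,0,0,0],[-4.2,0,-3.8,0,0,0,0],[-3.5,0,-5.5,0,0,0,0],[0,0,-9,0,0,0,0],[3,0,-13,0,0,0,0],[6,0,-17,0,0,0,0],[6,0,-17,0,0,0,0]]

```text
time_s: 20.0
eef_pos: [0.5507, -0.2246, 0.2013]
eef_rot: [-0.285, 0.599, 0.706, 0.248]
wrist_force: [1.3, -0.7, 1.4]
opening: 0.004
```

Run:
```python
from h import *
h=tool(np.pi/4)
go([.38,-.42,.27],Ro.from_euler("z",-.6)*h)
```

```text
t 20.0 p [ 0.5507 -0.2246  0.2013] F [ 1.3 -0.7  1.4] op 0.004
shift cm [ -6.91 -19.88 -16.65] turn [-0.415  0.007  0.433] deg 34.4
```

apply_moves:
  moves:
    - [[-6.9,-19.9,-16.6,-0.41,0,0.43,0],[-6.9,-19.9,-16.6,-0.41,0,0.43,0],[-6.9,-19.9,-16.6,-0.41,0,0.43,0],[-6.9,-19.9,-16.6,-0.41,0,0.43,0],[-6.9,-19.9,-16.6,-0.41,0,0.43,0],[-6.9,-19.9,-16.6,-0.41,0,0.43,0],[-6.9,-19.9,-16.6,-0.41,0,0.43,0],[-6.9,-19.9,-16.6,-0.41,0,0.43,0]]

```text
time_s: 20.8
eef_pos: [0.378, -0.4166, 0.2608]
eef_rot: [-0.21, 0.781, 0.495, 0.318]
wrist_force: [0.3, 0.4, -1.5]
opening: -0.001
```

Run:
```python
from h import *
o,p,R=cur(); print(p,o["q"].round(2),o["wrist_force"].round(1))
im=camera("top");im2=camera("side")
lanes("top",im,0,.002);lanes("side",im2,0,.002)
A=cv2.resize(im[110:260,190:340],None,fx=2.6,fy=2.6);B=cv2.resize(im2[130:280,180:330],None,fx=2.6,fy=2.6)
cv2.imwrite("pics/z.png",np.hstack([A,B])[:,:,::-1])
```

```text
[ 0.37800723 -0.41661475  0.26078699] [-1.3   0.47  1.4   0.49  1.89 -0.85] [ 0.3  0.4 -1.5]
top -0.063 .............-------------#--#-.
top -0.021 .............------##-##-#--##-.
top 0.021 .............--.---##-########-.
top 0.063 .............------##-########--
side -0.063 ............#####-##############
side -0.021 ............####-##-############
side 0.021 ............####--##############
side 0.063 ............###--##-############
```

View pics/z.png

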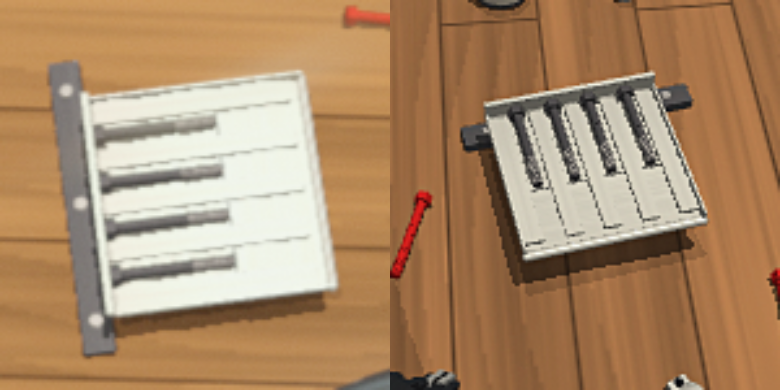

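The last view shows all four heads at the fence (crop x about 95–110 in the top view) and the tray level beside the stop. The arm is clear of everything, so I'm handing in.

```bash
python3 -c "
from bench import *
print(hand_in())"
```

```text
the job is handed in; nothing more can be done
None
```

I laid the loose bolt in the free lane nearest the robot, head towards the fence. I then slid the shut fingers under the overhanging edge, which pushed the tray towards the stop by about 3 mm. I raised it to about 30 degrees, lowered it slowly and backed the arm away. The job was handed in at about 21 s of the 67 s.

**Last checks:**
- **Bolts:** both cameras show all four bolts with their heads at the fence.
- **Tray:** it is level on its feet beside the stop, about 3 mm closer to it than where it stood.
- **Forces:** the wrist force readings stayed under about 7 N.
- **Other parts:** I didn't go near the socket, bearing cap, oil filter or red bolts, but I didn't measure their positions again at the end.

**Where checks disagreed:**
- **Tilt:** at the top, the top view gave 29.5–31 degrees. The side-view corner was hidden by the arm and gave no usable figure.
- **Stop:** an earlier fit, at about 20 degrees, suggested the tray had moved 5 mm the other way. I put that down to misreading the fence corner, and never measured the gap between foot and stop directly.

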